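Show where the returned volume belongs

ROBOT

A 6-joint arm with a two-finger parallel gripper is mounted at the origin on the work surface. World frame = base frame: x ahead of the robot, y to its left, z up, the work surface at z = 0. Lengths are in m, angles in rad, forces in N, time in s.
With the tool pointing down it reaches from about 0.15 to 0.775 m from the base axis. Payload 6.1 kg.
Tool frame: the origin (TCP) lies between the finger pads, 19 mm behind the fingertips; this is the grasp point; z points along the fingers, y is the line along which they close (so a half turn about z gives the same grasp; the last joint's range is limited). The gripper opens to 85 mm and grips with 20 to 120 N. Pads are 22 mm wide; open, the fingers measure 114 mm over their backs; the gripper's body (76 mm by 85 mm) begins 54 mm behind the grasp point. The pads swing forward as they close: fully open they stand 13 mm farther back than shut.
Start: joints at [1.287, 0.126, -0.04, 1.405, 0, 1.571], TCP at [0.147, 0.504, 0.25] pointing down, gripper open.
Joint ranges: [-2.72, 2.72], [-0.95, 1.95], [-1.27, 1.35], [-1.78, 2.02], [-1.46, 1.47], [-3.14, 3.14]. Speed limits (rad/s): [2.39, 2.39, 3.01, 3.14, 3.14, 3.14].

INTERFACE

Orientations are given as [roll, pitch, yaw] about the fixed x, y, z axes, in that order (R = Rz(yaw) Ry(pitch) Rx(roll)).
In Python, from workcell import bot gives the robot as it stands. The module is installed in compiled form; this text tells all that it offers.
- The arm moves only by the tool servo_tool, never from a script. Its argument "deltas" is a list of rows, each an object with "xyz": the shift along the tool's x, y, z in cm, a list of three; "turn": the turn, a rotation vector about the tool's x, y, z in rad, a list of three. In form: [{"xyz": [dx, dy, dz], "turn": [ax, ay, az]}, ...]. A call has 1 to 20 rows; each row shifts and turns the commanded pose from where the row before left it, along the tool's axes as they then stand; what a row does not reach is not made up. A row lasts 1/8 s, in which the tool goes at most 62.5 mm and 10.7 degrees, less where a joint would pass 70% of its speed; a pose out of reach is approached as far as the arm can. A call with a gripper value outside its range is refused whole. "claw" is the finger opening in cm, from 0 to 8.54, set as the call begins (left out, the last holds). The fingers move at their own pace and stop on an object; "grip_force" is the grip in N (left out, the last holds). Time passes only in rows, so rows that do not move let the fingers close. It gives the time, the measured TCP pose, the force, the opening and the grip force at its end, in the units of the state.
- bot.get_state(): the state, without advancing time (a new reading comes with each control period).
- bot.snapshot(name): name is "side" or "top" or "wrist"; returns a dict with "color" (400x640x3 uint8, red, green, blue), "K" (3x3 intrinsics, pixels), "rvec" (rotation vector, rad) and "tvec" (3), from world to camera coordinates, as OpenCV has them. Camera axes: x right, y down, z forward; pixel columns grow to the right and rows downward; lengths in m; the calibration is good to about 2 mm. The wrist camera is an equidistant fisheye: a pixel r from the principal point sees the ray r / f radians off the axis. A picture is of the moment at which its call begins. There is no depth.
- bot.job_done(): hands the job in; it is judged then, once.
The state is a dict: "time": time; "q": joint angles; "qd": joint speeds; "joint_efforts": joint torques, N m; "tool_pos": TCP position; "ee_rot": TCP orientation; "ft_force": force on the tool from outside, world axes, zero at the start; "ft_torque": the same for the moment, N m; "finger_gap": finger opening in m; "grip_force": force on a finger pad.
Only numpy, scipy, OpenCV 4.12 (cv2) and the standard library are available. Lean on these libraries where they do the work, as an engineer would, in place of code of your own. Each camera call takes 0.05 s, during which the arm holds its last target. There are 200 camera calls.

TASK

A helper is waiting to reshelve the thick bound volume that lies on the bench; show them, without touching anything, which volume and where it goes. With the fingers pointing down, point at the returned volume from just above the middle of its cover and stay there for two seconds, then point from just above at the gap in the carton's row that is wide enough to take it, near the middle of the gap, and stay there for two seconds. Finish still pointing at that gap, and leave everything where it is.

Things in the scene. Friction and masses are not known exactly. Their poses are not given: they have to be found in the camera images.
- returned_cover (a point): the returned volume: a thick grey-green cloth bound volume lying flat and alone on the bench beside the carton, 215 mm long, 152 mm wide, 50 mm thick. This point is the middle of its upper cover, 50 mm above the bench; x along its length (the spine's direction), y across its width towards the spine, z up
- returned: the same returned volume; origin at the centre of its underside, axes as above. Loose
- wide_gap (a point): the wide gap in the row: a clear space 56 mm wide and 152 mm deep between two slim volumes, the only gap that the 50 mm returned volume would go into. This point is the middle of the gap's mouth, level with the tops (spines) of the standing volumes, 157 mm above the bench; x along the volumes' 215 mm length, y across the gap (along the row), z up
- narrow_gap (a point): the narrow gap in the row, 26 mm wide, where a slim volume is missing; too narrow for the returned volume. Middle of its mouth, same height and axes as the wide gap
- carton: an open corrugated carton that stays put, 236 (x) x 288 (y) x 118 mm high, walls and floor 5 mm, flaps folded down outside (out to 40 mm beyond the walls), left or right of the returned volume. Volumes of one set stand in it spine up in a row along its y, 2 mm apart, tops 157 mm above the bench, 39 mm over the rim. Origin at the centre of its underside
- thick1: a thick grey-green cloth bound volume, 215 x 50 x 152 mm, standing spine up in the carton's row; origin at the centre of its underside, axes as for the slim ones. Loose; leave alone
- slim1: a slim grey-green cloth bound volume, 215 x 22 x 152 mm, standing spine up in the carton's row; origin at the centre of its underside (on the carton's floor), x along its length, y across its thickness, z up. Loose; leave alone
- slim2: a slim grey-green cloth bound volume, 215 x 22 x 152 mm, standing spine up in the carton's row; origin at the centre of its underside (on the carton's floor), x along its length, y across its thickness, z up. Loose; leave alone
- slim3: a slim grey-green cloth bound volume, 215 x 22 x 152 mm, standing spine up in the carton's row; origin at the centre of its underside (on the carton's floor), x along its length, y across its thickness, z up. Loose; leave alone
- slim4: a slim grey-green cloth bound volume, 215 x 22 x 152 mm, standing spine up in the carton's row; origin at the centre of its underside (on the carton's floor), x along its length, y across its thickness, z up. Loose; leave alone
- slim5: a slim grey-green cloth bound volume, 215 x 22 x 152 mm, standing spine up in the carton's row; origin at the centre of its underside (on the carton's floor), x along its length, y across its thickness, z up. Loose; leave alone
- slim6: a slim grey-green cloth bound volume, 215 x 22 x 152 mm, standing spine up in the carton's row; origin at the centre of its underside (on the carton's floor), x along its length, y across its thickness, z up. Loose; leave alone
- mug: a white mug, 80 mm across, 95 mm high, handle at +y; origin at the centre of its underside. On the bench's far side; leave alone
- stamp: a self-inking hand stamp of plastic, 62 x 34 x 72 mm high; origin at the centre of its underside. On the bench beside the returned volume, on the robot's side of it; leave alone
- tape: a desk tape dispenser, 150 x 62 mm, 88 mm high, with a 76 mm roll upright in it; origin at the centre of its underside. On the bench's far side; leave alone

How it is judged:
By the outcome, as a careful person would: the job done as asked, in the order asked, and still so for the second after the job is handed in, with the robot touching nothing.
It also fails if it takes over 42 s, if anything falls off the work surface, if the arm or the gripper's body presses on something with over 40 N, if the wrist force passes 120 N, or if a joint passes its speed limit or range.

## Working session

There is one attempt and no reset: what is moved stays moved. The work goes in short steps, Python scripts to look and compute and a tool call to move; the robot and the scene stay as the last step left them, time stands still between calls to the robot, and variables do not carry over. Pictures are saved under pics/ and viewed, at most 10 in all, crops included, and the job is handed in when it is done.

Besides the shell and the picture viewer there is one more tool, called after "Emit:" as a command line: name --argument value ..., lists and objects as JSON in quotes. servo_tool: Moves the arm, as the interface text tells. Its arguments: {"type":"object","properties":{"deltas":{"type":"array","items":{"type":"object","properties":{"xyz":{"type":"array","items":{"type":"number"}},"turn":{"type":"array","items":{"type":"number"}}}}},"claw":{"type":"number"},"grip_force":{"type":"number"}},"required":["deltas"]}

```bash
mkdir -p pics; cat > h.py <<'E'
import numpy as np, cv2
from workcell import bot
def snap(n,f):
    s=bot.snapshot(n); cv2.imwrite('pics/'+f,s['color'][:,:,::-1]); np.savez(''+f+'.npz',**s); return s
def ray(s,u,v):
    R=cv2.Rodrigues(np.array(s['rvec']))[0]; t=np.array(s['tvec']).ravel(); K=s['K']
    d=R.T@np.linalg.solve(K,[u,v,1.]); return -R.T@t,d
def onz(s,u,v,z):
    c,d=ray(s,u,v); return c+d*(z-c[2])/d[2]
E
python3 - <<'E'
from h import *
for n in('top','side'): s=snap(n,n+'1.png'); print(s['K'].tolist(),ray(s,320,200))
st=bot.get_state(); print(st['time'],st['tool_pos'],st['ee_rot'],st['finger_gap'])
E
```

```text
[[460.1001571012798, 0.0, 317.57955672333753], [0.0, 460.1001571012798, 201.13419300155732], [0.0, 0.0, 1.0]] (array([ 0.46110043, -0.0123569 ,  1.32950907]), array([ 0.10409369, -0.02676654, -0.99422422]))
[[387.71617121101497, 0.0, 318.151297627694], [0.0, 387.71617121101497, 197.8855677392463], [0.0, 0.0, 1.0]] (array([0.30619495, 0.14782349, 0.97617061]), array([ 0.27175555, -0.20128554, -0.94110867]))
0.1 [0.14689763 0.50367245 0.24929478] [-3.14013629e+00 -9.92829643e-07  2.85781434e+00] 0.08526573874947821
```

View pics/top1.png

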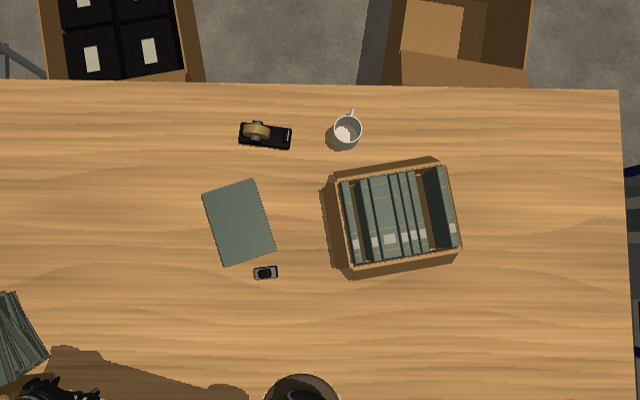

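View pics/side1.png

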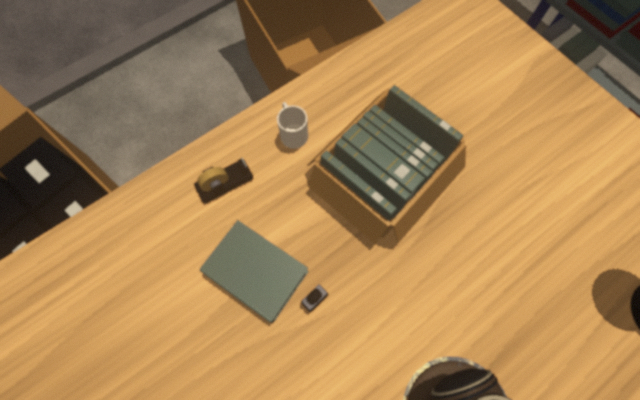

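Top view: the returned volume is centred near (238,222), the carton near (397,213), and the stamp at (265,272). Next I'll enlarge the carton row and measure the cover.

```bash
python3 - <<'E'
from h import *
s=dict(np.load('top1.png.npz')); im=s['color']
cv2.imwrite('pics/crop1.png',cv2.resize(im[150:285,315:470,::-1],None,fx=5,fy=4.4,interpolation=cv2.INTER_CUBIC)[:594,:775])
a=im.astype(int); m=((a[:,:,1]>=a[:,:,0])&(a[:,:,1]>60)).astype(np.uint8); m[:,300:]=0;m[:150]=0;m[275:]=0;m[:,:180]=0
cs=cv2.findContours(m,0,2)[0]; c=max(cs,key=cv2.contourArea); r=cv2.minAreaRect(c); print(r)
b=cv2.boxPoints(r); P=np.array([onz(s,*p,.05) for p in b]); print(P,P.mean(0),np.linalg.norm(np.diff(P,axis=0),axis=1))
E
```

```text
((238.20001220703125, 222.0999755859375), (76.21087646484375, 55.97230911254883), 71.56504821777344)
[[0.60543758 0.2885919  0.05      ]
 [0.65722241 0.14244175 0.05      ]
 [0.45644998 0.07119443 0.05      ]
 [0.4067084  0.21567799 0.05      ]] [0.53145459 0.17947652 0.05      ] [0.15505333 0.21303932 0.15280616]
```

View pics/crop1.png

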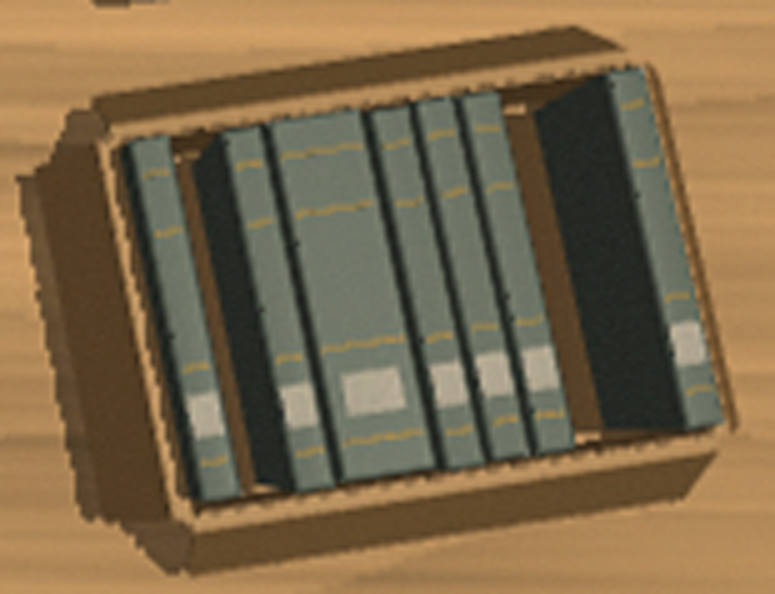

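The crop shows the wide gap between the mouth corners (500,95), (575,445) on the left and (610,72), (686,428) on the right. The narrow gap is at the far left. Next I'll work out the moves.

```bash
python3 - <<'E'
from h import *
from scipy.spatial.transform import Rotation as Ro
s=dict(np.load('top1.png.npz'))
Q=np.array([onz(s,315+u/5,150+v/4.4,.157) for u,v in [(500,95),(575,445),(610,72),(686,428)]]); g=Q.mean(0)
print(Q,g,'len',np.linalg.norm(Q[0]-Q[1]),np.linalg.norm(Q[2]-Q[3]),np.hypot(*g[:2]))
d=Q[0]-Q[1]+Q[2]-Q[3];d/=np.linalg.norm(d);w=(Q[2]+Q[3]-Q[0]-Q[1])/2;print('width',np.linalg.norm(np.cross(d,w)),'dir',np.arctan2(d[1],d[0]))
st=bot.get_state(); R=Ro.from_euler('xyz',st['ee_rot']).as_matrix()
v=np.array([.5315,.1795,.0])-st['tool_pos'];v[2]=0; print('tool shift cm',R.T@v*100)
E
```

```text
[[ 0.66095426 -0.28950133  0.157     ]
 [ 0.4563469  -0.32556407  0.157     ]
 [ 0.67549396 -0.34709507  0.157     ]
 [ 0.46672273 -0.38271582  0.157     ]] [ 0.56487946 -0.33621907  0.157     ] len 0.20776114493863795 0.21178825930593825 0.6573675322823112
width 0.05865762994371143 dir 0.1717013323985355
tool shift cm [-4.59983345e+01 -2.03523945e+01  2.95948287e-02]
```

Emit:
servo_tool --deltas '[{"xyz": [-1.5,-0.7,0]},{"xyz": [-3.0,-1.3,0]},{"xyz": [-3.2,-1.4,0]},{"xyz": [-3.2,-1.4,0]},{"xyz": [-3.2,-1.4,0]},{"xyz": [-3.2,-1.4,0]},{"xyz": [-3.2,-1.4,0]},{"xyz": [-3.2,-1.4,0]},{"xyz": [-3.2,-1.4,0]},{"xyz": [-3.2,-1.4,0]},{"xyz": [-3.2,-1.4,0]},{"xyz": [-3.2,-1.4,0]},{"xyz": [-3.0,-1.4,0]},{"xyz": [-2.9,-1.3,0]},{"xyz": [-2.1,-1.0,0]},{"xyz": [-1.5,-0.7,0]},{"xyz": [0,0,0]}]' --claw 0

```text
schema error: expected keys xyz, turn
```

Emit:
servo_tool --deltas '[{"turn": [0,0,0.1]},{"turn": [0,0,0.15]},{"turn": [0,0,0.15]},{"turn": [0,0,0.15]},{"turn": [0,0,0.15]},{"turn": [0,0,0.15]},{"turn": [0,0,0.1]},{"xyz": [0,0,0]},{"xyz": [0,0,0]}]'

```text
schema error: expected keys xyz, turn
```

```bash
python3 - <<'E'
from h import *
from scipy.spatial.transform import Rotation as Ro
s=snap('wrist','w1.png'); print(s['K'].tolist())
st=bot.get_state(); R=Ro.from_euler('xyz',st['ee_rot']).as_matrix(); print(st['time'],st['tool_pos'],st['q'],st['finger_gap'])
print('shift cm',R.T@(np.array([.5315,.1795,.087])-st['tool_pos'])*100)
E
```

```text
[[309.70691628693146, 0.0, 319.50751743642684], [0.0, 309.70691628693146, 197.7032766392572], [0.0, 0.0, 1.0]]
0.15 [0.14690504 0.5036982  0.24936387] [ 1.28700920e+00  1.26269323e-01 -4.04390068e-02  1.40539376e+00
  1.08151220e-05  1.57081447e+00] 0.08556282419285587
shift cm [-45.99906847 -20.33263704  16.26245407]
```

View pics/w1.png

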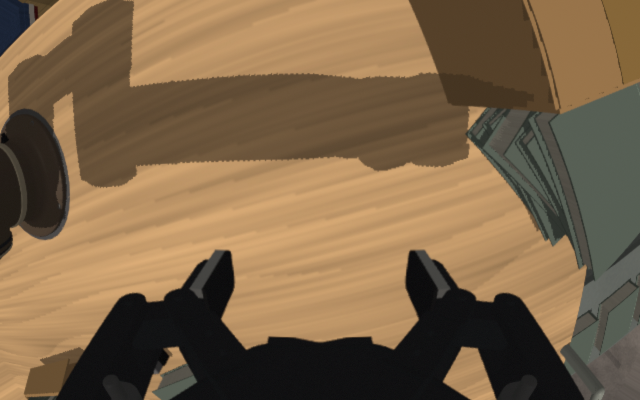

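The wrist view shows the open fingers and a pile of books away to one side, clear of my path. The move was refused because every row needs both keys, so I'm sending it again.

Emit:
servo_tool --deltas '[{"xyz": [-1.5,-0.7,0],"turn": [0,0,0]},{"xyz": [-3.0,-1.3,0],"turn": [0,0,0]},{"xyz": [-3.2,-1.4,0],"turn": [0,0,0]},{"xyz": [-3.2,-1.4,0],"turn": [0,0,0]},{"xyz": [-3.2,-1.4,0],"turn": [0,0,0]},{"xyz": [-3.2,-1.4,0],"turn": [0,0,0]},{"xyz": [-3.2,-1.4,0],"turn": [0,0,0]},{"xyz": [-3.2,-1.4,0],"turn": [0,0,0]},{"xyz": [-3.2,-1.4,0],"turn": [0,0,0]},{"xyz": [-3.2,-1.4,0],"turn": [0,0,0]},{"xyz": [-3.2,-1.4,0],"turn": [0,0,0]},{"xyz": [-3.2,-1.4,0],"turn": [0,0,0]},{"xyz": [-3.0,-1.4,0],"turn": [0,0,0]},{"xyz": [-2.9,-1.3,0],"turn": [0,0,0]},{"xyz": [-2.1,-1.0,0],"turn": [0,0,0]},{"xyz": [-1.5,-0.7,0],"turn": [0,0,0]},{"xyz": [0,0,0],"turn": [0,0,0]}]' --claw 0

```text
time: 2.28
tool_pos: [0.5319, 0.1783, 0.2497]
ee_rot: [-3.141, -0.0, 2.856]
ft_force: [-0.1, 0.0, -0.2]
finger_gap: -0.0001
grip_force: 0.0
```

Emit:
servo_tool --deltas '[{"xyz": [0,0,0],"turn": [0,0,0.1]},{"xyz": [0,0,0],"turn": [0,0,0.15]},{"xyz": [0,0,0],"turn": [0,0,0.15]},{"xyz": [0,0,0],"turn": [0,0,0.15]},{"xyz": [0,0,0],"turn": [0,0,0.15]},{"xyz": [0,0,0],"turn": [0,0,0.15]},{"xyz": [0,0,0],"turn": [0,0,0.1]},{"xyz": [0,0,0],"turn": [0,0,0]},{"xyz": [0,0,0],"turn": [0,0,0]}]'

```text
time: 3.4
tool_pos: [0.5311, 0.1797, 0.2501]
ee_rot: [3.142, -0.0, 1.91]
ft_force: [-0.1, -0.2, 0.5]
finger_gap: -0.0
grip_force: 0.0
```

```bash
python3 - <<'E'
from h import *
from scipy.spatial.transform import Rotation as Ro
s=snap('wrist','w2.png')
st=bot.get_state(); R=Ro.from_euler('xyz',st['ee_rot']).as_matrix(); print(st['time'],st['tool_pos'],st['ee_rot'],st['q'],st['finger_gap'])
print('shift cm',R.T@(np.array([.5315,.1795,.087])-st['tool_pos'])*100)
# project the measured cover centre and gripper tip into wrist view (equidistant)
Rc=cv2.Rodrigues(s['rvec'])[0];t=np.array(s['tvec']).ravel();K=s['K']
for p in ([.5315,.1795,.05],[.6054,.2886,.05],[.6572,.1424,.05],[.4564,.0712,.05],[.4067,.2157,.05]):
    c=Rc@np.array(p)+t; th=np.arctan2(np.hypot(*c[:2]),c[2]); print(c[:2]/np.hypot(*c[:2])*th*K[0,0]+K[:2,2])
E
```

```text
3.45 [0.53118878 0.17956033 0.25010367] [ 3.14152662e+00 -3.90720033e-05  1.90954202e+00] [3.25956255e-01 1.94097833e-01 4.15360784e-02 1.41816904e+00
 3.99133357e-05 1.55800690e+00] 3.8143030255866264e-05
shift cm [-0.01666976  0.02627132 16.31036806]
[320.33261645 175.83404718]
[419.76655947 105.67939175]
[409.77957769 239.99871148]
[230.04194059 239.98669746]
[221.40438923 107.74489088]
```

View pics/w2.png

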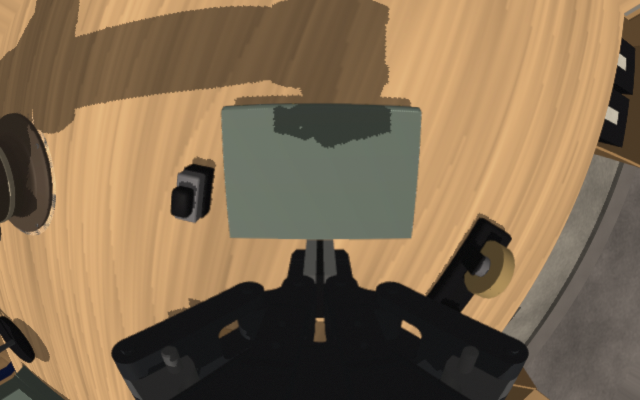

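The wrist view shows the cover corners at (222,107), (420,106), (412,239) and (230,239), matching the projection within 2 px. I'll descend, then hold.

Emit:
servo_tool --deltas '[{"xyz": [0,0,1.5],"turn": [0,0,0]},{"xyz": [0,0,2.5],"turn": [0,0,0]},{"xyz": [0,0,2.5],"turn": [0,0,0]},{"xyz": [0,0,2.5],"turn": [0,0,0]},{"xyz": [0,0,2.5],"turn": [0,0,0]},{"xyz": [0,0,2.0],"turn": [0,0,0]},{"xyz": [0,0,1.5],"turn": [0,0,0]},{"xyz": [0,0,1.0],"turn": [0,0,0]},{"xyz": [0,0,0.5],"turn": [0,0,0]},{"xyz": [0,0,0],"turn": [0,0,0]},{"xyz": [0,0,0],"turn": [0,0,0]},{"xyz": [0,0,0],"turn": [0,0,0]},{"xyz": [0,0,0],"turn": [0,0,0]}]'

```text
time: 5.08
tool_pos: [0.5317, 0.1794, 0.0853]
ee_rot: [3.141, 0.0, 1.908]
ft_force: [0.5, 0.3, 0.6]
finger_gap: -0.0002
grip_force: 0.0
```

Emit:
servo_tool --deltas '[{"xyz": [0,0,0],"turn": [0,0,0]},{"xyz": [0,0,0],"turn": [0,0,0]},{"xyz": [0,0,0],"turn": [0,0,0]},{"xyz": [0,0,0],"turn": [0,0,0]},{"xyz": [0,0,0],"turn": [0,0,0]},{"xyz": [0,0,0],"turn": [0,0,0]},{"xyz": [0,0,0],"turn": [0,0,0]},{"xyz": [0,0,0],"turn": [0,0,0]},{"xyz": [0,0,0],"turn": [0,0,0]},{"xyz": [0,0,0],"turn": [0,0,0]},{"xyz": [0,0,0],"turn": [0,0,0]},{"xyz": [0,0,0],"turn": [0,0,0]},{"xyz": [0,0,0],"turn": [0,0,0]},{"xyz": [0,0,0],"turn": [0,0,0]},{"xyz": [0,0,0],"turn": [0,0,0]},{"xyz": [0,0,0],"turn": [0,0,0]},{"xyz": [0,0,0],"turn": [0,0,0]},{"xyz": [0,0,0],"turn": [0,0,0]},{"xyz": [0,0,0],"turn": [0,0,0]},{"xyz": [0,0,0],"turn": [0,0,0]}]'

```text
time: 7.58
tool_pos: [0.5315, 0.1793, 0.085]
ee_rot: [-3.142, -0.0, 1.908]
ft_force: [-1.4, 0.7, 0.8]
finger_gap: -0.0001
grip_force: 0.0
```

```bash
python3 - <<'E'
from h import *
from scipy.spatial.transform import Rotation as Ro
st=bot.get_state(); R=Ro.from_euler('xyz',st['ee_rot']).as_matrix(); print(st['time'],st['tool_pos'])
print('shift cm',R.T@(np.array([.565,-.336,.28])-st['tool_pos'])*100)
E
```

```text
7.575 [0.53146191 0.17934063 0.08498735]
shift cm [-49.74409449 -13.87596942 -19.50101351]
```

Emit:
servo_tool --deltas '[{"xyz": [0,0,-1.0],"turn": [0,0,0]},{"xyz": [0,0,-2.5],"turn": [0,0,0]},{"xyz": [0,0,-3.0],"turn": [0,0,0]},{"xyz": [0,0,-3.0],"turn": [0,0,0]},{"xyz": [0,0,-3.0],"turn": [0,0,0]},{"xyz": [0,0,-3.0],"turn": [0,0,0]},{"xyz": [0,0,-2.5],"turn": [0,0,0]},{"xyz": [0,0,-1.5],"turn": [0,0,0]},{"xyz": [0,0,0],"turn": [0,0,0]}]'

```text
time: 8.7
tool_pos: [0.5319, 0.1795, 0.2811]
ee_rot: [3.139, -0.0, 1.908]
ft_force: [0.7, 0.2, -0.8]
finger_gap: -0.0
grip_force: 0.0
```

Emit:
servo_tool --deltas '[{"xyz": [-1.5,-0.4,0],"turn": [0,0,0]},{"xyz": [-2.5,-0.7,0],"turn": [0,0,0]},{"xyz": [-3.2,-0.9,0],"turn": [0,0,0]},{"xyz": [-3.2,-0.9,0],"turn": [0,0,0]},{"xyz": [-3.2,-0.9,0],"turn": [0,0,0]},{"xyz": [-3.2,-0.9,0],"turn": [0,0,0]},{"xyz": [-3.2,-0.9,0],"turn": [0,0,0]},{"xyz": [-3.2,-0.9,0],"turn": [0,0,0]},{"xyz": [-3.2,-0.9,0],"turn": [0,0,0]},{"xyz": [-3.2,-0.9,0],"turn": [0,0,0]},{"xyz": [-3.2,-0.9,0],"turn": [0,0,0]},{"xyz": [-3.2,-0.9,0],"turn": [0,0,0]},{"xyz": [-3.2,-0.9,0],"turn": [0,0,0]},{"xyz": [-3.2,-0.9,0],"turn": [0,0,0]},{"xyz": [-3.2,-0.9,0],"turn": [0,0,0]},{"xyz": [-2.5,-0.6,0],"turn": [0,0,0]},{"xyz": [-1.6,-0.5,0],"turn": [0,0,0]},{"xyz": [0,0,0],"turn": [0,0,0]},{"xyz": [0,0,0],"turn": [0,0,0]}]'

```text
time: 11.08
tool_pos: [0.5644, -0.3351, 0.2799]
ee_rot: [-3.141, -0.001, 1.908]
ft_force: [-0.2, -0.1, -0.1]
finger_gap: -0.0
grip_force: 0.0
```

```bash
python3 - <<'E'
from h import *
from scipy.spatial.transform import Rotation as Ro
s=snap('wrist','w3.png')
st=bot.get_state(); R=Ro.from_euler('xyz',st['ee_rot']).as_matrix(); print(st['time'],st['tool_pos'],st['ee_rot'])
print('shift cm',R.T@(np.array([.565,-.336,.192])-st['tool_pos'])*100)
Rc=cv2.Rodrigues(s['rvec'])[0];t=np.array(s['tvec']).ravel();K=s['K']
for p in ([.565,-.336,.157],[.661,-.2895,.157],[.4563,-.3256,.157],[.6755,-.3471,.157],[.4667,-.3827,.157]):
    c=Rc@np.array(p)+t; th=np.arctan2(np.hypot(*c[:2]),c[2]); print(c[:2]/np.hypot(*c[:2])*th*K[0,0]+K[:2,2])
E
```

```text
11.125 [ 0.56453047 -0.33486722  0.28011725] [ 3.14156443e+00 -2.68653668e-04  1.90853459e+00]
shift cm [-1.24804100e-01  6.51633803e-03  8.81169229e+00]
[320.39499762 197.61473837]
[442.37355141 184.46737871]
[202.38260832 145.28979191]
[429.05683689 246.44300296]
[198.88963699 209.82190052]
```

View pics/w3.png

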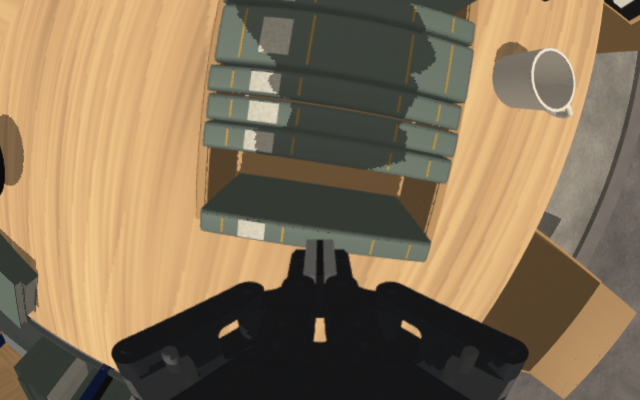

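The wrist view shows the gap edges at (203,145)–(448,182) and (202,208)–(430,243), within a few pixels of the projection. I'll descend to just above the mouth, then hold.

Emit:
servo_tool --deltas '[{"xyz": [-0.1,0,1.0],"turn": [0,0,0]},{"xyz": [0,0,1.8],"turn": [0,0,0]},{"xyz": [0,0,1.8],"turn": [0,0,0]},{"xyz": [0,0,1.8],"turn": [0,0,0]},{"xyz": [0,0,1.3],"turn": [0,0,0]},{"xyz": [0,0,0.7],"turn": [0,0,0]},{"xyz": [0,0,0.4],"turn": [0,0,0]},{"xyz": [0,0,0],"turn": [0,0,0]},{"xyz": [0,0,0],"turn": [0,0,0]},{"xyz": [0,0,0],"turn": [0,0,0]},{"xyz": [0,0,0],"turn": [0,0,0]}]'

```text
time: 12.5
tool_pos: [0.565, -0.3367, 0.1922]
ee_rot: [3.141, 0.0, 1.908]
ft_force: [-0.3, 0.3, -0.5]
finger_gap: -0.0003
grip_force: 0.0
```

Emit:
servo_tool --deltas '[{"xyz": [0,0,0],"turn": [0,0,0]},{"xyz": [0,0,0],"turn": [0,0,0]},{"xyz": [0,0,0],"turn": [0,0,0]},{"xyz": [0,0,0],"turn": [0,0,0]},{"xyz": [0,0,0],"turn": [0,0,0]},{"xyz": [0,0,0],"turn": [0,0,0]},{"xyz": [0,0,0],"turn": [0,0,0]},{"xyz": [0,0,0],"turn": [0,0,0]},{"xyz": [0,0,0],"turn": [0,0,0]},{"xyz": [0,0,0],"turn": [0,0,0]},{"xyz": [0,0,0],"turn": [0,0,0]},{"xyz": [0,0,0],"turn": [0,0,0]},{"xyz": [0,0,0],"turn": [0,0,0]},{"xyz": [0,0,0],"turn": [0,0,0]},{"xyz": [0,0,0],"turn": [0,0,0]},{"xyz": [0,0,0],"turn": [0,0,0]},{"xyz": [0,0,0],"turn": [0,0,0]},{"xyz": [0,0,0],"turn": [0,0,0]},{"xyz": [0,0,0],"turn": [0,0,0]},{"xyz": [0,0,0],"turn": [0,0,0]}]'

```text
time: 15.0
tool_pos: [0.565, -0.3366, 0.192]
ee_rot: [-3.142, -0.0, 1.908]
ft_force: [0.6, 0.0, 1.3]
finger_gap: -0.0001
grip_force: 0.0
```

```bash
python3 -c "
from h import *
snap('side','s2.png'); st=bot.get_state(); print(st['time'],st['tool_pos'],st['ft_force'])"
```

```text
15.05 [ 0.56494631 -0.33660714  0.19199617] [-0.11440881  0.33476987  0.81434938]
```

View pics/s2.png

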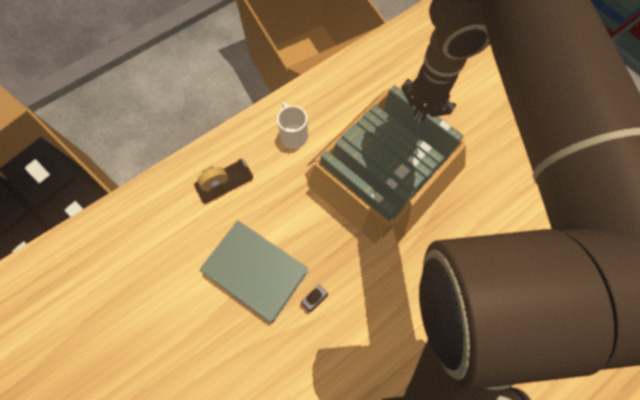

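The side view shows the fingertips at about (422,117), above the wide gap. The volume, stamp, mug and tape are where they were. Handing in.

```bash
python3 -c "
from workcell import bot
print(bot.job_done())"
```

```text
the job is handed in; nothing more can be done
None
```

I pointed at the returned volume's cover and then at the wide gap, 2.5 s each from about 16 mm above, touched nothing, and handed the job in at about 15 s still pointing at the gap.

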